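# Feel along the saw's roller bed

## Robot

A 6-joint arm with a two-finger parallel gripper is mounted at the origin on the work surface. World frame = base frame: x ahead of the robot, y to its left, z up, the work surface at z = 0. Lengths are in m, angles in rad, forces in N, time in s.
With the tool pointing down it reaches from about 0.375 to 0.9 m from the base axis. Payload 3.1 kg.
Tool frame: the origin (TCP) lies between the finger pads; the fingertips stand 19 mm ahead of it and the grasp point (between the pads) is the TCP; z points along the fingers, y is the line along which they close (so a half turn about z gives the same grasp; the last joint's range is limited). The gripper opens to 87 mm and grips with 3 to 60 N. Pads are 19 mm wide; open, the fingers measure 117 mm over their backs; the gripper's body (75 mm by 190 mm) begins 51 mm behind the grasp point.
Start: joints at [-1.528, 0.527, 1.433, -0, 1.181, -0.178], TCP at [0.137, -0.61, 0.214] pointing down, gripper open.
Joint ranges: [-3.08, 3.08], [-0.75, 2.2], [0.22, 2.44], [-1.43, 4.57], [0, 2.65], [-2.85, 2.85]. Speed limits (rad/s): [2.79, 2.79, 3.14, 3.14, 3.14, 3.14].

## Interface

Orientations are given as a unit quaternion [x, y, z, w].
In Python, from rig import telemetry, viewer, hand_in gives the robot as it stands. The module is installed in compiled form; this text tells all that it offers.
- The arm moves only by the shell command python3 -m creep 'ROWS' [FORCE]. ROWS is JSON, a list of rows, each an object with "translation": the shift along the tool's x, y, z in mm, a list of three; "roll": the turn about the tool's z in degrees; "gripper": the finger opening in mm, from 0 to 87. In form: [{"translation": [tx, ty, tz], "roll": roll, "gripper": gripper}, ...]. A call has 1 to 5 rows; each row is the pose to reach, as a shift and turn from the pose commanded when the call began, along the tool's axes at that moment; what a row does not reach only later rows make up. A row lasts 1/12 s, in which the tool goes at most 41.7 mm and 7.16 degrees, less where a joint would pass 70% of its speed; a pose out of reach is approached as far as the arm can. A call with a gripper value outside its range is refused whole. The fingers move at their own pace and stop on an object; FORCE is the grip in N (left out, the last holds). Time passes only in rows, so rows that repeat a pose let the fingers close. It gives the time, the measured TCP pose, the force, the opening and the grip force at its end, in the units of the state.
- telemetry.get_obs(): the state, without advancing time (a new reading comes with each control period).
- viewer.camera(name): name is "side" or "top" or "wrist"; returns the picture (384x512x3 uint8, blue, green, red); there is no depth.
- viewer.camera_info(name): a dict with "intrinsics" (3x3 intrinsics, pixels), "rvec" (rotation vector, rad) and "tvec" (3), from world to camera coordinates, as OpenCV has them; the wrist camera has in their place "hand_eye" (4x4, takes a point from camera to tool coordinates, whose origin is the TCP and whose axes are the flange's). Camera axes: x right, y down, z forward; pixel columns grow to the right and rows downward; lengths in m; the calibration is good to about 2 mm. The wrist camera is an equidistant fisheye: a pixel r from the principal point sees the ray r / f radians off the axis. A picture is of the moment at which its call begins: read the wrist's pose just before it. camera_info takes no time and is no camera call.
- hand_in(): hands the job in; it is judged then, once.
Trained networks look in the newest picture that a camera, given by its name, has taken for a name from the list of things; names that differ only in an ending like _2 or _b are one class to them, and where a whole thing is asked for, a point or a joint stands for the part that bears it (a point fixed in the world has none). Each returns a list of dicts, best first, with "p" (0 to 1); they miss things now and then, are a little off and sometimes report something else, mostly with a low value. They report only what shows in the picture. A call takes as long as a camera call.
- viewer.recognise(camera, thing): "bbox" ([left, top, width, height] in pixels, round what is visible of it).
The state is a dict: "time": time; "q": joint angles; "joint_velocities": joint speeds; "joint_torque": joint torques, N m; "position": TCP position; "tool_rot": TCP orientation; "ft_force": force on the tool from outside, world axes, zero at the start; "moment": the same for the moment, N m; "grip_width": finger opening in m; "grip_force": force on a finger pad.
Only numpy, scipy, OpenCV 4.12 (cv2) and the standard library are available. Lean on these libraries where they do the work, as an engineer would, in place of code of your own. Each camera call takes 0.05 s, during which the arm holds its last target. There are 200 camera calls.

## Task

Before cutting, check that no roller of the saw's outfeed roller bed is stuck: with the fingertips, stroke lightly along the tops of the whole row, from the open end towards the end with the upright stop plate, so that every one of the six rollers visibly turns that way. Only touch: do not press hard, lift anything, shove the bed out of its place, or disturb the other things on the bench, and finish with the hand clear.

Things in the scene. Friction and masses are not known exactly. Their poses are not given: they have to be found in the camera images.
- roller_bed: roller bed (outfeed of a mitre saw), 172 mm wide (own x), 420 mm long (own y), about 3.7 kg, standing loose on rubber feet. Six steel rollers, 36 mm diameter, 110 mm long along own x, at own y = -130, -78, -26, 26, 78, 130 mm; tops level, 100 mm above the bench, 10 mm above the side rails. Own -y end open, own +y end with a stop plate. Origin at bench level under its middle; z up
- stop_top (a point): middle of the top edge of the upright aluminium stop plate (100 mm wide, 6 mm thick) at the bed's own +y end; own y = 202 mm (the face towards the rollers), 130 mm above the bench
- first_top (a point): the middle of the top line of the first roller, the one at the open end (own y = -130 mm, 100 mm above the bench)
- last_top (a point): the middle of the top line of the last roller, the one next to the stop plate (own y = +130 mm, 100 mm above the bench)
- roller1 (a joint): angle turned by the first roller, counted from the open end (rad): 0 at the start, growing when its top runs towards the stop plate, negative the other way; turns freely without end, with a slight drag (about 0.3 N at the rim), and stays where it stops
- roller2 (a joint): angle turned by the second roller, counted from the open end (rad): 0 at the start, growing when its top runs towards the stop plate, negative the other way; turns freely without end, with a slight drag (about 0.3 N at the rim), and stays where it stops
- roller3 (a joint): angle turned by the third roller, counted from the open end (rad): 0 at the start, growing when its top runs towards the stop plate, negative the other way; turns freely without end, with a slight drag (about 0.3 N at the rim), and stays where it stops
- roller4 (a joint): angle turned by the fourth roller, counted from the open end (rad): 0 at the start, growing when its top runs towards the stop plate, negative the other way; turns freely without end, with a slight drag (about 0.3 N at the rim), and stays where it stops
- roller5 (a joint): angle turned by the fifth roller, counted from the open end (rad): 0 at the start, growing when its top runs towards the stop plate, negative the other way; turns freely without end, with a slight drag (about 0.3 N at the rim), and stays where it stops
- roller6 (a joint): angle turned by the last roller, counted from the open end (rad): 0 at the start, growing when its top runs towards the stop plate, negative the other way; turns freely without end, with a slight drag (about 0.3 N at the rim), and stays where it stops
- tape_measure: tape measure, black rounded case 36 x 68 x 64 mm high, standing; origin under its centre. A bystander: leave it alone
- glue_bottle: white glue bottle, 52 mm diameter, 135 mm high, standing; origin under its centre. A bystander: leave it alone
- offcut: pine offcut 45 x 120 x 34 mm high, lying flat; origin under its centre. A bystander: leave it alone
- try_square: try square lying flat: dark head 18 x 105 x 22 mm high with a thin steel blade reaching 199 mm along its own +x; origin under the head's centre. A bystander: leave it alone
- screw_jar: clear jar of screws, 68 mm diameter, 85 mm high, standing; origin under its centre. A bystander: leave it alone
- bench_brush: small brush, about 200 mm long, lying flat along its own x; origin under its centre. A bystander: leave it alone
- bar_clamp: bar clamp lying flat, 300 mm steel bar along its own x, wooden handle; at most 25 mm high, reaching 210 mm from its origin. A bystander: leave it alone

How it is judged:
By the outcome, as a careful person would: the job done as asked, in the order asked, and still so for the second after the job is handed in, with the robot touching nothing.
It also fails if it takes over 48 s, if anything falls off the work surface, if the arm or the gripper's body presses on something with over 40 N, if the wrist force passes 120 N, or if a joint passes its speed limit or range.

## Working session

There is one attempt and no reset: what is moved stays moved. The work goes in short steps, Python scripts to look and compute and a shell command to move; the robot and the scene stay as the last step left them, time stands still between calls to the robot, and variables do not carry over. Pictures are saved under pics/ and viewed, at most 11 in all, crops included, and the job is handed in when it is done.

```bash
mkdir -p pics
python3 - <<'E'
from rig import telemetry, viewer
import cv2
o=telemetry.get_obs(); print({k:o[k] for k in('time','position','tool_rot','ft_force','grip_width')})
for c in('top','side'):
    cv2.imwrite(f'pics/{c}0.png',viewer.camera(c)); i=viewer.camera_info(c); print(c,i)
    for t in('roller_bed','stop_top','first_top','last_top','roller1','glue_bottle'): print(t,viewer.recognise(c,t)[:2])
E
```

```text
{'time': 0.0, 'position': array([ 0.13689648, -0.60906927,  0.21300049]), 'tool_rot': array([ 9.93909480e-01,  1.10194476e-01,  7.01670396e-05, -1.05719754e-03]), 'ft_force': array([ 0.69513278, -0.5473887 ,  0.09155629]), 'grip_width': 0.08740287080981762}
top {'intrinsics': array([[417.05138479,   0.        , 256.47686793],
       [  0.        , 417.05138479, 189.08608682],
       [  0.        ,   0.        ,   1.        ]]), 'rvec': array([ 2.09479217, -2.14857335,  0.22266387]), 'tvec': array([-0.05991791,  0.56901764,  1.61548106])}
roller_bed [{'bbox': [190.7, 159.8, 109.0, 71.7], 'p': 0.75}]
stop_top [{'bbox': [188.8, 158.9, 110.7, 72.8], 'p': 0.69}]
first_top [{'bbox': [190.0, 159.5, 111.0, 77.1], 'p': 0.46}]
last_top [{'bbox': [189.7, 161.2, 109.1, 69.6], 'p': 0.87}]
roller1 [{'bbox': [232.8, 182.4, 15.2, 28.2], 'p': 0.82}, {'bbox': [252.7, 175.4, 19.3, 29.1], 'p': 0.77}]
glue_bottle [{'bbox': [266.5, 207.4, 14.1, 17.6], 'p': 0.65}, {'bbox': [229.6, 182.2, 17.1, 30.3], 'p': 0.52}]
side {'intrinsics': array([[471.70867737,   0.        , 251.71654974],
       [  0.        , 471.70867737, 195.958748  ],
       [  0.        ,   0.        ,   1.        ]]), 'rvec': array([ 0.51743863, -2.75713965,  1.05913606]), 'tvec': array([0.48888649, 0.26218202, 1.63018483])}
roller_bed [{'bbox': [222.0, 165.8, 55.5, 98.4], 'p': 0.66}]
stop_top [{'bbox': [274.7, 181.7, 13.8, 31.8], 'p': 0.62}, {'bbox': [220.8, 166.0, 53.6, 99.7], 'p': 0.56}]
first_top [{'bbox': [221.6, 163.7, 57.1, 101.5], 'p': 0.85}]
last_top [{'bbox': [220.9, 163.9, 54.6, 99.7], 'p': 0.95}]
roller1 [{'bbox': [232.0, 231.8, 31.9, 11.7], 'p': 0.85}, {'bbox': [232.6, 224.3, 30.8, 9.3], 'p': 0.72}]
glue_bottle [{'bbox': [275.6, 182.2, 13.3, 31.9], 'p': 0.6}, {'bbox': [234.7, 195.1, 31.2, 11.1], 'p': 0.22}]
```

View pics/top0.png

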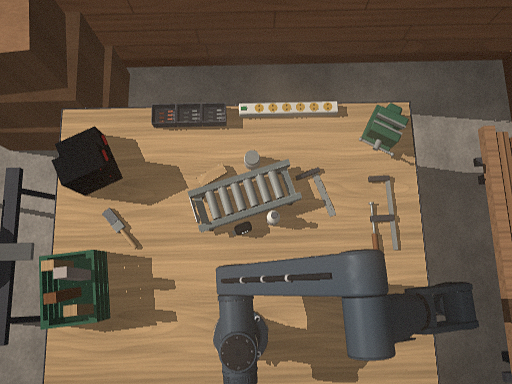

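View pics/side0.png

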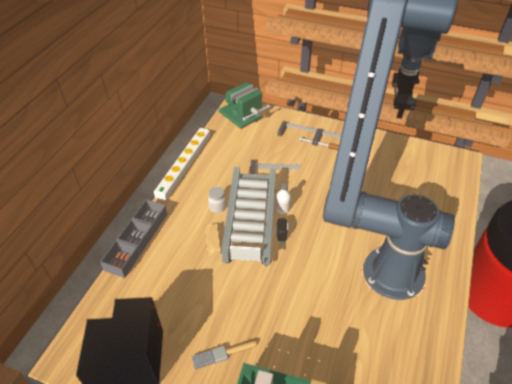

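The top view shows the bed from about (197,212) to (295,182). The side view shows a pale plate at (245,253), which could be the stop at the robot's left. I'll enlarge both views to check.

Run:
```python
import cv2,numpy as np
a=cv2.imread('pics/top0.png')[145:245,180:310]; b=cv2.imread('pics/side0.png')[155:275,200:300]
a=cv2.resize(a,(780,600),interpolation=cv2.INTER_CUBIC);cv2.imwrite('pics/a.png',a)
b=cv2.resize(b,(500,600),interpolation=cv2.INTER_CUBIC);cv2.imwrite('pics/b.png',b)
```

```text
(no output)
```

View pics/a.png

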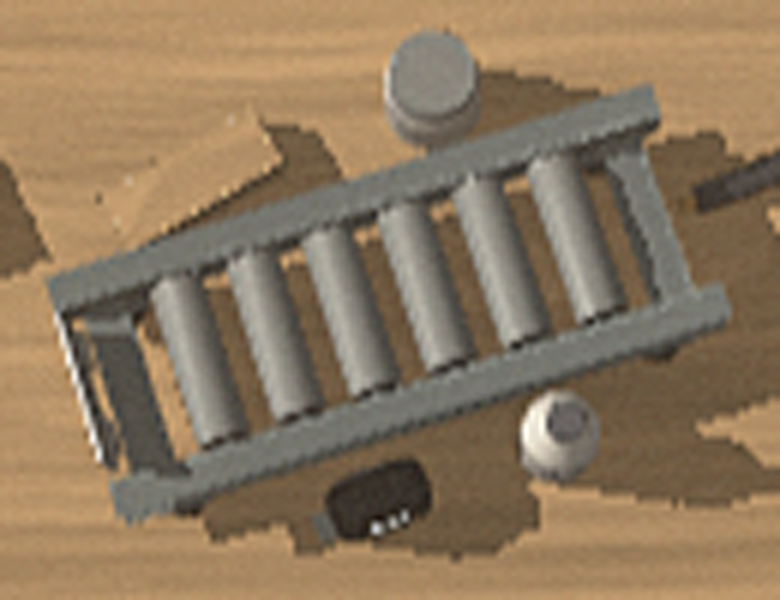

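View pics/b.png

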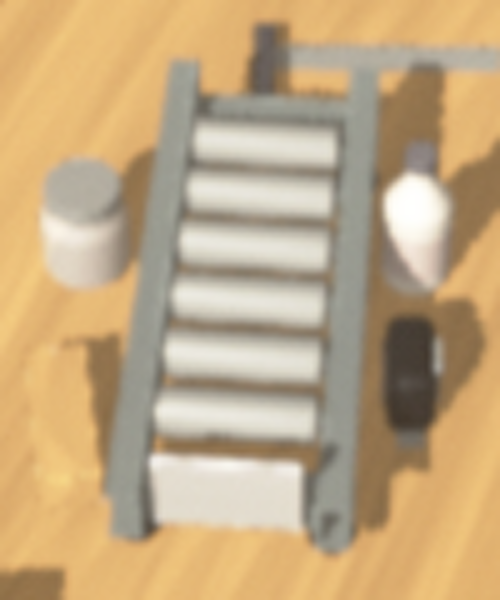

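```bash
cat > fit.py <<'E'
from rig import viewer
import numpy as np,cv2
from scipy.optimize import least_squares
L=[(0,.086,.21,.09,50,278),(0,.086,-.21,.09,652,87),(0,-.086,-.21,.09,730,290),
(0,0,-.13,.1,577,237),(0,0,-.078,.1,503,260),(0,0,-.026,.1,428,284),(0,0,.026,.1,350,308),(0,0,.078,.1,275,334),(0,0,.13,.1,200,360),
(0,.05,.205,.13,60,318),(0,-.05,.205,.13,100,462),
(1,.086,-.21,.09,172,62),(1,-.086,-.21,.09,380,72),(1,.05,.205,.13,150,455),(1,-.05,.205,.13,305,460)]
I=[viewer.camera_info(c) for c in('top','side')]
def uv(c,P): return cv2.projectPoints(np.array([P]),I[c]['rvec'],I[c]['tvec'],I[c]['intrinsics'],None)[0].ravel()
def w(p,x,y,z): c,s=np.cos(p[2]),np.sin(p[2]); return [p[0]+c*x-s*y,p[1]+s*x+c*y,z]
def res(p): return np.concatenate([uv(c,w(p,x,y,z))-((180+u/6,145+v/6) if c==0 else (200+u/5,155+v/5)) for c,x,y,z,u,v in L])
if __name__=='__main__':
    r=least_squares(res,[.6,0,.3],loss='soft_l1'); p=r.x; print(p,np.degrees(p[2])); print(res(p).reshape(-1,2).round(1))
    for n,y in(('first',-.13),('start',-.16),('last',.13),('stop',.202)): print(n,np.round(w(p,0,y,.1),4))
E
python3 fit.py
```

```text
[ 0.53822968 -0.02738216  0.29538857] 16.924518109101008
[[-1.3 -0.3]
 [-0.6 -0.9]
 [ 0.9  5.6]
 [ 0.1 -0.3]
 [-0.1  0. ]
 [-0.3  0.1]
 [ 0.   0.2]
 [-0.2  0.1]
 [-0.5 -0.1]
 [-0.7 -0.5]
 [ 0.3  0.3]
 [-0.9 -1.8]
 [ 1.1 -1.7]
 [ 0.7 -0.8]
 [-0.   0. ]]
first [ 0.5761 -0.1518  0.1   ]
start [ 0.5848 -0.1805  0.1   ]
last [0.5004 0.097  0.1   ]
stop [0.4794 0.1659 0.1   ]
```

```bash
cat > go.py <<'E'
from rig import telemetry
from fit import w
import numpy as np,sys
from scipy.spatial.transform import Rotation as R
p=[.53823,-.02738,.29539]
o=telemetry.get_obs(); r=R.from_quat(o['tool_rot'])
for y,z in((-.14,.13),(-.14,.1),(.155,.1)):
    print(y,z,'shift mm',(1000*r.inv().apply(np.array(w(p,0,y,z+.019))-o['position'])).round(1))
M=r.as_matrix(); print('yaw x',np.degrees(np.arctan2(M[1,0],M[0,0])),'z',M[:,2].round(4),o['time'],o['ft_force'].round(2),o['position'].round(4))
E
python3 go.py
```

```text
-0.14 0.13 shift mm [ 529.6 -340.8   64.9]
-0.14 0.1 shift mm [ 529.6 -340.8   94.9]
0.155 0.1 shift mm [ 507.6 -635.    94.9]
yaw x 12.651396415697937 z [-0.e+00 -1.e-04 -1.e+00] 0.7 [-0.73 -0.39 -0.44] [ 0.1369 -0.6098  0.214 ]
```

```bash
python3 -m creep '[{"translation":[33,-21,0],"roll":0,"gripper":0},{"translation":[66,-42,0],"roll":0,"gripper":0},{"translation":[99,-63,0],"roll":0,"gripper":0},{"translation":[132,-84,0],"roll":0,"gripper":0},{"translation":[165,-105,0],"roll":0,"gripper":0}]' 10
python3 -m creep '[{"translation":[33,-21,0],"roll":0,"gripper":0},{"translation":[66,-42,0],"roll":0,"gripper":0},{"translation":[99,-63,0],"roll":0,"gripper":0},{"translation":[132,-84,0],"roll":0,"gripper":0},{"translation":[165,-105,0],"roll":0,"gripper":0}]'
python3 -m creep '[{"translation":[33,-21,0],"roll":-4.3,"gripper":0},{"translation":[66,-42,0],"roll":-4.3,"gripper":0},{"translation":[99,-63,0],"roll":-4.3,"gripper":0},{"translation":[132,-84,0],"roll":-4.3,"gripper":0},{"translation":[165,-105,0],"roll":-4.3,"gripper":0}]'
python3 go.py
```

```text
time: 1.12
position: [0.2758, -0.47, 0.2141]
tool_rot: [0.994, 0.11, 0.0, 0.0]
ft_force: [1.2, -0.2, 0.6]
grip_width: 0.0612
grip_force: 0.0
time: 1.53
position: [0.4141, -0.3312, 0.2143]
tool_rot: [0.994, 0.11, 0.0, 0.0]
ft_force: [0.9, -0.3, 0.7]
grip_width: 0.0283
grip_force: 0.0
time: 1.95
position: [0.5521, -0.1924, 0.2142]
tool_rot: [0.989, 0.147, 0.0, 0.0]
ft_force: [0.6, -0.7, -0.4]
grip_width: 0.0015
grip_force: 0.0
-0.14 0.13 shift mm [ 34.7 -21.9  65.2]
-0.14 0.1 shift mm [ 34.7 -22.   95.2]
0.155 0.1 shift mm [  34.9 -317.    95.1]
yaw x 16.96162304206846 z [ 4.e-04 -3.e-04 -1.e+00] 1.95 [ 0.62 -0.67 -0.39] [ 0.5521 -0.1924  0.2142]
```

```bash
python3 -m creep '[{"translation":[34.7,-22,0],"roll":0,"gripper":0},{"translation":[34.7,-22,35],"roll":0,"gripper":0},{"translation":[34.7,-22,65],"roll":0,"gripper":0},{"translation":[34.7,-22,80],"roll":0,"gripper":0},{"translation":[34.7,-22,80],"roll":0,"gripper":0}]'
python3 go.py
python3 - <<'E'
from rig import telemetry, viewer
import cv2
a=viewer.camera('top')[145:245,180:310]; b=viewer.camera('side')[155:275,200:300]
cv2.imwrite('pics/c.png',cv2.hconcat([cv2.resize(a,(455,350),interpolation=2),cv2.resize(b,(292,350),interpolation=2)]))
E
```

```text
time: 2.37
position: [0.5751, -0.161, 0.1301]
tool_rot: [0.989, 0.148, -0.004, -0.002]
ft_force: [-0.9, 0.4, 0.2]
grip_width: 0.0003
grip_force: 0.0
-0.14 0.13 shift mm [  3.5   1.3 -19. ]
-0.14 0.1 shift mm [ 3.7  1.5 11. ]
0.155 0.1 shift mm [   4.1 -293.5   12.8]
yaw x 17.01050234963634 z [-0.0077  0.0037 -1.    ] 2.3667 [-0.86  0.37  0.17] [ 0.5751 -0.161   0.1301]
```

View pics/c.png

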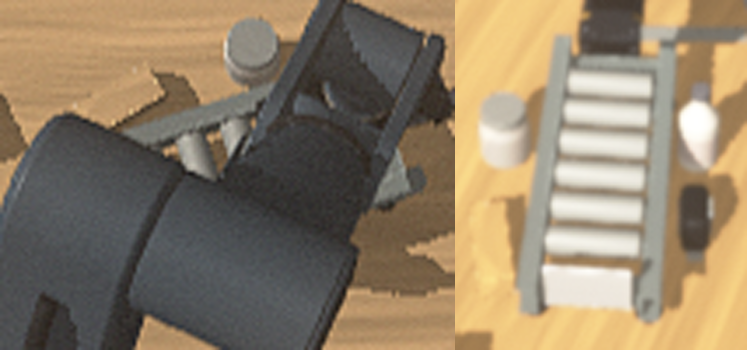

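The side view has the hand at about (612,30), just beyond the first roller, and all six rollers show. I'll project the tip to check this against the calibration.

```bash
python3 - <<'E'
from rig import viewer,telemetry
from fit import *
import cv2
o=telemetry.get_obs();P=o['position'];print(P,o['time'],o['ft_force'])
im=viewer.camera('side'); p=[.53823,-.02738,.29539]
im=cv2.resize(im[90:250,190:320],None,fx=3.6,fy=3.6,interpolation=2)
for Q in([P[0],P[1],P[2]-.019],list(P),w(p,0,-.13,.1),w(p,0,.13,.1)):
    u=(uv(1,Q)-(190,90))*3.6; print(Q,u); cv2.circle(im,(int(u[0]),int(u[1])),3,(0,0,255),-1)
cv2.imwrite('pics/d.png',im)
E
python3 go.py
```

```text
[ 0.57774721 -0.16290416  0.13383816] 2.4667 [0.35637598 0.63388332 0.61001949]
[np.float64(0.577747209006544), np.float64(-0.16290415830224336), np.float64(0.11483816406652238)] [231.44853619 304.7142482 ]
[np.float64(0.577747209006544), np.float64(-0.16290415830224336), np.float64(0.13383816406652238)] [231.34428176 291.93268108]
[np.float64(0.57607468750906), np.float64(-0.15174952853227996), 0.1] [229.17741885 322.00765482]
[np.float64(0.50038531249094), np.float64(0.09698952853227996), 0.1] [208.33463949 517.00663823]
-0.14 0.13 shift mm [  1.1  -1.9 -14.1]
-0.14 0.1 shift mm [ 1.  -1.9 15.9]
0.155 0.1 shift mm [   1.1 -296.9   15.5]
yaw x 16.93339543712789 z [ 1.8e-03 -8.0e-04 -1.0e+00] 2.5167 [-0.52 -0.22  0.25] [ 0.5785 -0.1635  0.1349]
```

View pics/d.png

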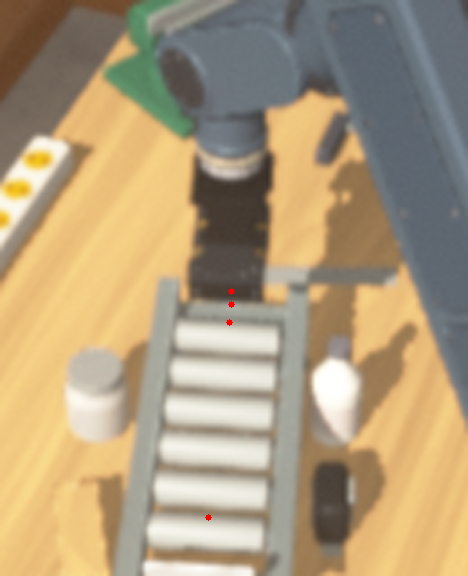

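The red tip mark at (231,305) sits just before the first roller, whose band runs y 322–355. The wide palm at (228,275) hides the fingers, so this agrees with the calibration. Next I'll feel for the roller top.

```bash
python3 -m creep '[{"translation":[1,-2,6],"roll":0,"gripper":0},{"translation":[1,-2,12],"roll":0,"gripper":0},{"translation":[1,-2,12],"roll":0,"gripper":0},{"translation":[1,-2,12],"roll":0,"gripper":0},{"translation":[1,-2,12],"roll":0,"gripper":0}]'
for i in 1 2 3; do python3 -m creep '[{"translation":[0,0,1],"roll":0,"gripper":0},{"translation":[0,0,1],"roll":0,"gripper":0},{"translation":[0,0,1],"roll":0,"gripper":0}]' | grep -E 'pos|ft'; done; python3 go.py
```

```text
time: 2.93
position: [0.5781, -0.1608, 0.1222]
tool_rot: [0.989, 0.147, 0.0, 0.0]
ft_force: [0.4, 0.6, 1.1]
grip_width: 0.0005
grip_force: 0.0
position: [0.5781, -0.1607, 0.1211]
ft_force: [-0.3, 1.3, -0.1]
position: [0.578, -0.1607, 0.1199]
ft_force: [0.4, 1.1, -0.1]
position: [0.578, -0.1606, 0.1189]
ft_force: [-0.3, 0.2, 0.4]
-0.14 0.13 shift mm [  0.7   0.9 -30.1]
-0.14 0.1 shift mm [ 0.7  0.9 -0.1]
0.155 0.1 shift mm [ 9.000e-01 -2.941e+02 -1.000e-01]
yaw x 16.949736901839096 z [-1.e-04  1.e-04 -1.e+00] 3.6833 [-0.29  0.19  0.39] [ 0.578  -0.1606  0.1189]
```

```bash
for i in 1 2; do python3 -m creep '[{"translation":[0,0,0.5],"roll":0,"gripper":0},{"translation":[0,0,0.5],"roll":0,"gripper":0},{"translation":[0,0,0.5],"roll":0,"gripper":0}]' | grep -E 'pos|ft'; done; python3 -m creep '[{"translation":[0,0,0],"roll":0,"gripper":0}]' | grep -E 'pos|ft'
```

```text
position: [0.578, -0.1607, 0.1184]
ft_force: [0.3, -0.7, 0.0]
position: [0.578, -0.1607, 0.1179]
ft_force: [0.0, 0.0, 0.3]
position: [0.5781, -0.1607, 0.1179]
ft_force: [0.5, 0.1, -0.7]
```

```bash
python3 -m creep '[{"translation":[0,0,0.5],"roll":0,"gripper":0},{"translation":[0,0,0.5],"roll":0,"gripper":0},{"translation":[0,0,0.5],"roll":0,"gripper":0}]' | grep -E 'pos|ft';  python3 -m creep '[{"translation":[0,0,0],"roll":0,"gripper":0}]' | grep -E 'ft'
```

```text
position: [0.578, -0.1607, 0.1174]
ft_force: [-0.1, -0.1, -0.7]
ft_force: [0.8, 0.0, -0.2]
```

```bash
python3 -m creep '[{"translation":[0,0,0.5],"roll":0,"gripper":0},{"translation":[0,0,0.5],"roll":0,"gripper":0},{"translation":[0,0,0.5],"roll":0,"gripper":0}]' | grep -E 'pos|ft';  python3 -m creep '[{"translation":[0,0,0],"roll":0,"gripper":0}]' | grep -E 'ft'
```

```text
position: [0.578, -0.1606, 0.1169]
ft_force: [0.7, -0.2, 0.5]
ft_force: [0.2, 0.3, -0.8]
```

```bash
python3 -m creep '[{"translation":[0,0,-2],"roll":0,"gripper":0},{"translation":[0,-4,-2],"roll":0,"gripper":0},{"translation":[0,-8,-2],"roll":0,"gripper":0},{"translation":[0,-8,-2],"roll":0,"gripper":0}]' | grep -E 'pos|ft'
python3 -m creep '[{"translation":[0,0,1],"roll":0,"gripper":0},{"translation":[0,0,1],"roll":0,"gripper":0},{"translation":[0,0,1],"roll":0,"gripper":0}]' | grep -E 'pos|ft'
python3 -m creep '[{"translation":[0,0,0.5],"roll":0,"gripper":0},{"translation":[0,0,0.5],"roll":0,"gripper":0},{"translation":[0,0,0.5],"roll":0,"gripper":0}]' | grep -E 'pos|ft'
python3 -m creep '[{"translation":[0,0,0.5],"roll":0,"gripper":0},{"translation":[0,0,0.5],"roll":0,"gripper":0},{"translation":[0,0,0.5],"roll":0,"gripper":0}]' | grep -E 'pos|ft'; python3 go.py
```

```text
position: [0.5751, -0.1519, 0.1189]
ft_force: [-0.4, 0.1, 0.2]
position: [0.5757, -0.153, 0.1179]
ft_force: [-0.2, 0.6, -0.4]
position: [0.5757, -0.1531, 0.1174]
ft_force: [0.7, 0.7, 0.3]
position: [0.5757, -0.1531, 0.1169]
ft_force: [0.0, 0.1, 0.2]
-0.14 0.13 shift mm [  0.7   8.9 -32.1]
-0.14 0.1 shift mm [ 0.7  8.9 -2.1]
0.155 0.1 shift mm [   0.8 -286.1   -2.1]
yaw x 16.948288465355144 z [-0.  0. -1.] 6.0167 [0.04 0.14 0.16] [ 0.5757 -0.1531  0.1169]
```

```bash
for i in 1 2 3; do python3 -m creep '[{"translation":[0,0,0.5],"roll":0,"gripper":0},{"translation":[0,0,0.5],"roll":0,"gripper":0},{"translation":[0,0,0.5],"roll":0,"gripper":0}]' | grep -E 'pos|ft'; done
```

```text
position: [0.5757, -0.153, 0.1164]
ft_force: [-0.3, 0.1, -0.1]
position: [0.5757, -0.153, 0.1159]
ft_force: [-0.1, -0.1, 0.2]
position: [0.5757, -0.153, 0.1154]
ft_force: [0.2, -0.8, -1.0]
```

Run:
```python
from rig import viewer
import cv2
cv2.imwrite('pics/w.png',viewer.camera('wrist')); print(viewer.camera_info('wrist'))
```

```text
{'intrinsics': array([[297.31863964,   0.        , 257.79966176],
       [  0.        , 297.31863964, 193.20124117],
       [  0.        ,   0.        ,   1.        ]]), 'hand_eye': array([[-8.95973609e-04, -9.60929445e-01, -2.76791978e-01,
         7.50458671e-02],
       [ 9.99998464e-01, -4.44041068e-04, -1.69542520e-03,
        -4.26052147e-04],
       [ 1.50627699e-03, -2.76793072e-01,  9.60928367e-01,
        -1.71763965e-01],
       [ 0.00000000e+00,  0.00000000e+00,  0.00000000e+00,
         1.00000000e+00]])}
```

View pics/w.png

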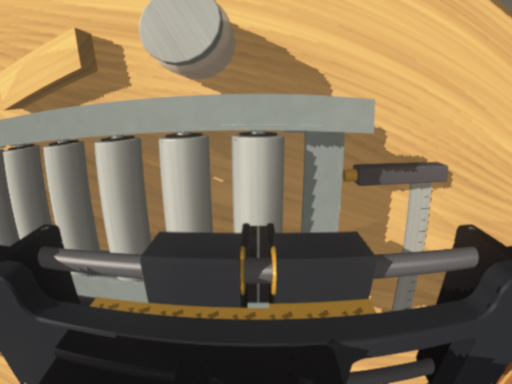

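The wrist view shows the closed fingers (cols 243–277) centred over the first roller (cols 233–283), so only the height is left to find. I'll continue down gently.

```bash
for i in 1 2; do python3 -m creep '[{"translation":[0,0,0.5],"roll":0,"gripper":0},{"translation":[0,0,0.5],"roll":0,"gripper":0},{"translation":[0,0,0.5],"roll":0,"gripper":0}]' | grep -E 'pos|ft'; done
python3 - <<'E'
from rig import viewer,telemetry
import numpy as np
I=viewer.camera_info('wrist');T=np.linalg.inv(I['hand_eye']);K=I['intrinsics']
def pr(P):
    c=(T@np.r_[P,1])[:3]; th=np.arctan2(np.hypot(c[0],c[1]),c[2]); d=c[:2]/np.hypot(*c[:2]); return (K[:2,2]+K[0,0]*th*d).round(1)
# pose of the picture
from scipy.spatial.transform import Rotation as R
from fit import w
o=telemetry.get_obs(); r=R.from_quat(o['tool_rot']); pos=np.array([.5757,-.153,.1154]); p=[.53823,-.02738,.29539]
for n,P in(('r1 far end top',(.055,-.13,.1)),('r2 far',(.055,-.078,.1)),('r4 far',(.055,.026,.1)),('rail corner',(.086,-.21,.09)),('tip+x',None)):
    print(n,pr(r.inv().apply(np.array(w(p,*P))-pos)) if P else pr([.0095,0,.019]))
E
```

```text
position: [0.5757, -0.153, 0.1149]
ft_force: [0.9, -0.2, -0.5]
position: [0.5757, -0.153, 0.1144]
ft_force: [-0.2, -0.1, -0.2]
r1 far end top [257.3 140.4]
r2 far [176.8 141.7]
r4 far [ 50.9 149.2]
rail corner [374.   97.2]
tip+x [258.9 208.2]
```

```bash
for i in 1 2; do python3 -m creep '[{"translation":[0,0,0.5],"roll":0,"gripper":0},{"translation":[0,0,0.5],"roll":0,"gripper":0},{"translation":[0,0,0.5],"roll":0,"gripper":0}]' | grep -E 'pos|ft'; done
python3 - <<'E'
from rig import viewer,telemetry
import numpy as np
I=viewer.camera_info('wrist');T=np.linalg.inv(I['hand_eye']);K=I['intrinsics']
def pr(P):
    c=(T@np.r_[P,1])[:3]; th=np.arctan2(np.hypot(c[0],c[1]),c[2]); d=c[:2]/np.hypot(*c[:2]); return (K[:2,2]+K[0,0]*th*d).round(1)
for x in(.0095,.005): print([(z,pr([x,0,z])[1]) for z in(0,.005,.01,.015,.019)])
E
```

```text
position: [0.5757, -0.153, 0.1139]
ft_force: [-0.4, 0.6, -0.4]
position: [0.5757, -0.153, 0.1134]
ft_force: [0.2, -0.2, -1.0]
[(0, np.float64(218.2)), (0.005, np.float64(215.4)), (0.01, np.float64(212.7)), (0.015, np.float64(210.2)), (0.019, np.float64(208.2))]
[(0, np.float64(224.9)), (0.005, np.float64(222.0)), (0.01, np.float64(219.2)), (0.015, np.float64(216.5)), (0.019, np.float64(214.4))]
```

```bash
for i in 1 2 3; do python3 -m creep '[{"translation":[0,0,0.5],"roll":0,"gripper":0},{"translation":[0,0,0.5],"roll":0,"gripper":0}]' | grep -E 'time|pos|ft'; done
```

```text
time: 7.98
position: [0.5757, -0.153, 0.1129]
ft_force: [0.2, 0.1, -0.5]
time: 8.15
position: [0.5756, -0.153, 0.1124]
ft_force: [-0.4, -0.4, -0.6]
time: 8.32
position: [0.5757, -0.153, 0.1119]
ft_force: [-0.8, -0.0, 0.6]
```

```bash
for i in 1 2 3; do python3 -m creep '[{"translation":[0,0,0.5],"roll":0,"gripper":0},{"translation":[0,0,0.5],"roll":0,"gripper":0}]' | grep -E 'time|pos|ft'; done
```

```text
time: 8.48
position: [0.5757, -0.153, 0.1114]
ft_force: [0.5, -0.1, -0.0]
time: 8.65
position: [0.5757, -0.153, 0.1109]
ft_force: [0.2, 0.6, 0.2]
time: 8.82
position: [0.5757, -0.153, 0.1104]
ft_force: [-0.1, 0.4, -1.0]
```

Run:
```python
from rig import viewer
import cv2
a=viewer.camera('wrist')[110:310,130:390]; cv2.imwrite('pics/w2.png',cv2.resize(a,None,fx=3,fy=3,interpolation=2))
```

```text
(no output)
```

View pics/w2.png

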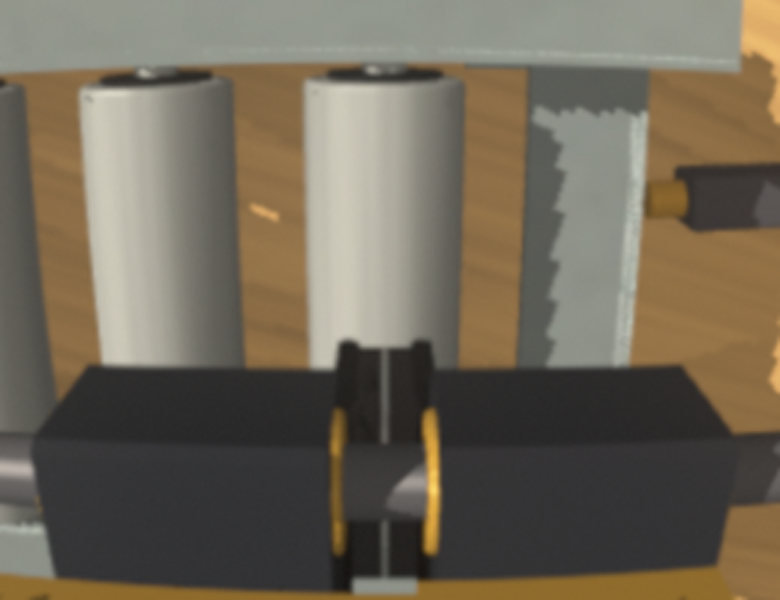

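The crop shows the closed fingertips ending at about (385,345), with the first roller right beneath them. They look shorter than nominal, so I'll keep probing down in small steps.

```bash
for i in 1 2 3 4; do python3 -m creep '[{"translation":[0,0,0.5],"roll":0,"gripper":0},{"translation":[0,0,0.5],"roll":0,"gripper":0}]' | grep -E 'pos|ft'; done
```

```text
position: [0.5757, -0.153, 0.1099]
ft_force: [-0.2, 0.6, -0.4]
position: [0.5757, -0.153, 0.1094]
ft_force: [-0.2, -0.6, -1.1]
position: [0.5757, -0.153, 0.1089]
ft_force: [0.5, 0.2, 0.6]
position: [0.5757, -0.153, 0.1084]
ft_force: [0.3, -1.0, -0.1]
```

```bash
for i in 1 2 3 4; do python3 -m creep '[{"translation":[0,0,0.5],"roll":0,"gripper":0},{"translation":[0,0,0.5],"roll":0,"gripper":0}]' | grep -E 'time|pos|ft'; done
```

```text
time: 9.7
position: [0.5757, -0.153, 0.1079]
ft_force: [0.2, -0.3, -0.1]
time: 9.87
position: [0.5757, -0.153, 0.1074]
ft_force: [-0.4, -0.0, 0.0]
time: 10.03
position: [0.5757, -0.153, 0.1069]
ft_force: [-0.3, -0.5, 0.4]
time: 10.2
position: [0.5757, -0.153, 0.1064]
ft_force: [0.4, 0.0, -0.7]
```

```bash
for i in 1 2 3 4; do python3 -m creep '[{"translation":[0,0,0.5],"roll":0,"gripper":0},{"translation":[0,0,0.5],"roll":0,"gripper":0}]' | grep -E 'pos|ft'; done
```

```text
position: [0.5757, -0.153, 0.1059]
ft_force: [0.1, 0.5, -0.4]
position: [0.5757, -0.153, 0.1054]
ft_force: [-0.8, 0.2, -0.4]
position: [0.5757, -0.153, 0.1049]
ft_force: [-0.5, -0.2, -0.2]
position: [0.5757, -0.153, 0.1044]
ft_force: [0.7, 0.3, 0.9]
```

```bash
for i in 1 2 3 4; do python3 -m creep '[{"translation":[0,0,0.5],"roll":0,"gripper":0},{"translation":[0,0,0.5],"roll":0,"gripper":0}]' | grep -E 'time|pos|ft'; done
```

```text
time: 11.03
position: [0.5757, -0.153, 0.1039]
ft_force: [0.4, 0.7, 0.1]
time: 11.2
position: [0.5757, -0.153, 0.1034]
ft_force: [-0.3, -0.4, -0.1]
time: 11.37
position: [0.5757, -0.153, 0.1029]
ft_force: [-0.5, 0.1, 0.4]
time: 11.53
position: [0.5757, -0.153, 0.1024]
ft_force: [0.0, -0.9, -0.5]
```

```bash
for i in 1 2 3 4; do python3 -m creep '[{"translation":[0,0,0.5],"roll":0,"gripper":0},{"translation":[0,0,0.5],"roll":0,"gripper":0}]' | grep -E 'pos|ft'; done
```

```text
position: [0.5757, -0.153, 0.1019]
ft_force: [0.4, -0.1, 0.5]
position: [0.5757, -0.153, 0.1014]
ft_force: [-0.5, -0.1, 0.2]
position: [0.5757, -0.153, 0.1009]
ft_force: [-1.0, 0.2, -0.4]
position: [0.5757, -0.153, 0.1004]
ft_force: [1.3, 0.1, -0.5]
```

Run:
```python
from rig import viewer,telemetry
import cv2
o=telemetry.get_obs(); print(o['time'],o['position'],o['joint_torque'].round(2),o['moment'].round(2))
a=viewer.camera('wrist')[110:310,130:390]; b=viewer.camera('side')[150:270,195:295]
cv2.imwrite('pics/w3.png',cv2.hconcat([cv2.resize(a,(455,350),interpolation=2),cv2.resize(b,(292,350),interpolation=2)]))
```

```text
12.2 [ 0.57568745 -0.1529944   0.10036667] [-0.000e+00 -4.424e+01 -1.320e+01  6.000e-02 -4.000e-02  0.000e+00] [-0.01  0.09 -0.05]
```

View pics/w3.png

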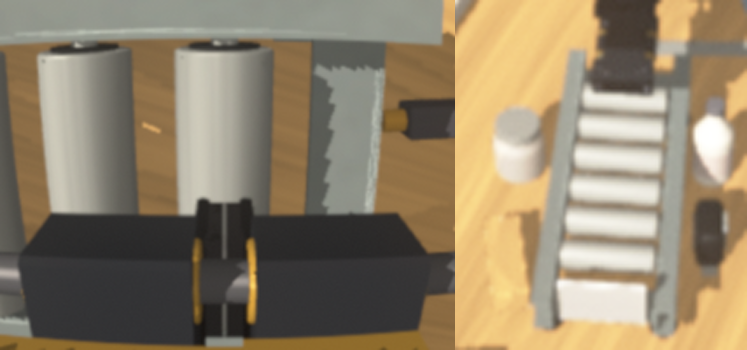

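The wrist view shows the roller still centred under the fingers. In the side view the palm at (625,70) covers roller 1 and the bed hasn't moved. There is still no contact, so I'll continue down in half-millimetre steps.

```bash
for i in 1 2 3 4 5; do python3 -m creep '[{"translation":[0,0,0.5],"roll":0,"gripper":0},{"translation":[0,0,0.5],"roll":0,"gripper":0}]' | grep -E 'pos|ft'; done
```

```text
position: [0.5756, -0.153, 0.0999]
ft_force: [-0.5, 0.1, 0.8]
position: [0.5757, -0.153, 0.0994]
ft_force: [0.8, -0.0, 0.5]
position: [0.5757, -0.153, 0.0989]
ft_force: [-0.5, -0.3, -0.3]
position: [0.5757, -0.153, 0.0984]
ft_force: [-0.2, 0.5, 0.2]
position: [0.5757, -0.153, 0.0979]
ft_force: [-0.1, -0.3, 0.9]
```

```bash
for i in 1 2 3 4 5; do python3 -m creep '[{"translation":[0,0,0.5],"roll":0,"gripper":0},{"translation":[0,0,0.5],"roll":0,"gripper":0}]' | grep -E 'pos|ft'; done
```

```text
position: [0.5757, -0.153, 0.0974]
ft_force: [-0.1, -0.4, -0.4]
position: [0.5757, -0.153, 0.0969]
ft_force: [-0.4, -0.4, -0.6]
position: [0.5757, -0.153, 0.0964]
ft_force: [0.5, -0.0, -0.6]
position: [0.5757, -0.153, 0.0959]
ft_force: [-0.6, 0.2, 0.3]
position: [0.5757, -0.153, 0.0954]
ft_force: [-0.4, -0.7, 0.3]
```

```bash
for i in 1 2 3 4 5; do python3 -m creep '[{"translation":[0,0,0.5],"roll":0,"gripper":0},{"translation":[0,0,0.5],"roll":0,"gripper":0}]' | grep -E 'pos|ft'; done
```

```text
position: [0.5757, -0.153, 0.0949]
ft_force: [-0.1, 0.0, 0.1]
position: [0.5757, -0.153, 0.0944]
ft_force: [-0.4, -0.4, 0.6]
position: [0.5757, -0.153, 0.0939]
ft_force: [0.3, 0.4, -0.0]
position: [0.5757, -0.153, 0.0934]
ft_force: [0.7, -0.3, -0.4]
position: [0.5757, -0.153, 0.0929]
ft_force: [-0.0, -0.6, -0.0]
```

```bash
for i in 1 2 3 4 5; do python3 -m creep '[{"translation":[0,0,0.5],"roll":0,"gripper":0},{"translation":[0,0,0.5],"roll":0,"gripper":0}]' | grep -E 'pos|ft'; done; python3 go.py | tail -1
```

```text
position: [0.5757, -0.153, 0.0924]
ft_force: [0.4, 0.6, -0.3]
position: [0.5757, -0.153, 0.0919]
ft_force: [-0.1, 0.8, 0.2]
position: [0.5758, -0.1531, 0.0918]
ft_force: [-1.2, 0.5, 1.3]
position: [0.5758, -0.1533, 0.0917]
ft_force: [-2.1, 0.7, 5.2]
position: [0.5759, -0.1535, 0.0917]
ft_force: [-2.4, -0.3, 7.8]
yaw x 16.96964599820097 z [ 6.e-04 -1.e-03 -1.e+00] 15.6333 [-2.43 -0.33  7.85] [ 0.5759 -0.1535  0.0917]
```

```bash
python3 -m creep '[{"translation":[0,0,0],"roll":0,"gripper":0},{"translation":[0,0,0],"roll":0,"gripper":0}]' | grep -E 'pos|ft';python3 - <<'E'
from rig import viewer,telemetry
import cv2
o=telemetry.get_obs(); print(o['time'],o['moment'].round(3),o['ft_force'],o['grip_width'])
a=viewer.camera('wrist')[110:310,130:390]; b=viewer.camera('top')[145:245,180:310]
cv2.imwrite('pics/w4.png',cv2.hconcat([cv2.resize(a,(400,308),interpolation=2),cv2.resize(b,(400,308),interpolation=2)]))
for t in ('glue_bottle','tape_measure','screw_jar'): print(t,viewer.recognise('side',t)[:1] if viewer.camera('side') is not None else 0)
E
```

```text
position: [0.5759, -0.1535, 0.0917]
ft_force: [-2.4, -0.5, 6.4]
15.8 [-0.047  0.382 -0.037] [-2.36769166 -0.4921848   6.375404  ] 0.00032944665321036
glue_bottle [{'bbox': [276.7, 182.9, 9.5, 29.7], 'p': 0.55}]
tape_measure [{'bbox': [275.4, 217.1, 14.4, 28.2], 'p': 0.64}]
screw_jar [{'bbox': [213.1, 188.1, 13.9, 24.8], 'p': 0.7}]
```

View pics/w4.png

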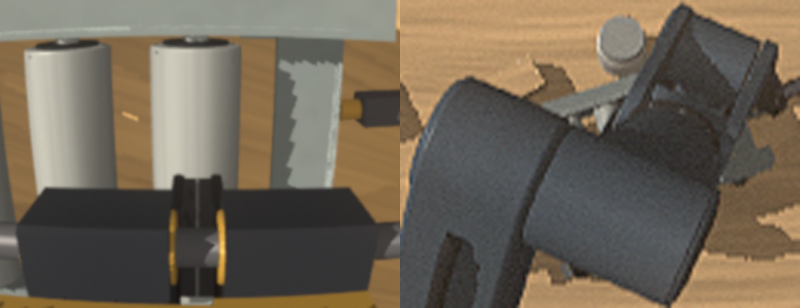

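Contact is confirmed: about 6 N, with the free tangential slip expected of a roller. The left (wrist) view shows nothing new and the bed is in place. Before stroking I'll check the palm's clearance over the stop plate.

Run:
```python
from fit import *
P=np.array([.57775,-.1629,.1338]); t=.2954; sy=np.array([-np.sin(t),np.cos(t),0]); sx=np.array([np.cos(t),np.sin(t),0])
for lead in(.05,.06,.095):
    print(lead,[(dz,((uv(1,P+lead*sy+[0,0,dz])-(190,90))*3.6).round(0)) for dz in(-.02,0,.02,.03,.04,.051)], 'width',((uv(1,P+lead*sy+.0375*sx+[0,0,.04])-uv(1,P+lead*sy-.0375*sx+[0,0,.04]))*3.6).round(0))
p=[.53823,-.02738,.29539]; M=lambda x,y,z:(uv(1,w(p,x,y,z)))
print([(x,y,M(x,y,.135).round(1)) for x in(-.12,-.13,-.15) for y in(-.12,-.09,-.06)],'bottle top seen about',(284,183))
```

```text
0.05 [(-0.02, array([228., 340.])), (0, array([228., 326.])), (0.02, array([228., 313.])), (0.03, array([227., 306.])), (0.04, array([227., 299.])), (0.051, array([227., 291.]))] width [-74.  -4.]
0.06 [(-0.02, array([227., 347.])), (0, array([227., 333.])), (0.02, array([227., 320.])), (0.03, array([227., 313.])), (0.04, array([227., 306.])), (0.051, array([227., 298.]))] width [-74.  -4.]
0.095 [(-0.02, array([224., 372.])), (0, array([224., 358.])), (0.02, array([224., 345.])), (0.03, array([224., 338.])), (0.04, array([224., 331.])), (0.051, array([224., 323.]))] width [-75.  -4.]
[(-0.12, -0.12, array([285.5, 176.4])), (-0.12, -0.09, array([285.3, 182.2])), (-0.12, -0.06, array([285. , 188.2])), (-0.13, -0.12, array([288.2, 176.6])), (-0.13, -0.09, array([288. , 182.4])), (-0.13, -0.06, array([287.8, 188.3])), (-0.15, -0.12, array([293.6, 176.8])), (-0.15, -0.09, array([293.4, 182.7])), (-0.15, -0.06, array([293.3, 188.6]))] bottle top seen about (284, 183)
```

```bash
python3 -m creep '[{"translation":[0,0,-6],"roll":0,"gripper":0},{"translation":[0,8,-6],"roll":0,"gripper":0},{"translation":[0,14,-6],"roll":0,"gripper":0},{"translation":[0,14,-6],"roll":0,"gripper":0},{"translation":[0,14,-6],"roll":0,"gripper":0}]' | grep -E 'pos|ft'
python3 -m creep '[{"translation":[0,0,3],"roll":0,"gripper":0},{"translation":[0,0,5.2],"roll":0,"gripper":0},{"translation":[0,0,5.2],"roll":0,"gripper":0},{"translation":[0,0,5.2],"roll":0,"gripper":0}]' | grep -E 'pos|ft'
for i in 1 2 3; do python3 -m creep '[{"translation":[0,-2,0],"roll":0,"gripper":0},{"translation":[0,-4,0],"roll":0,"gripper":0},{"translation":[0,-6,0],"roll":0,"gripper":0}]' | grep -E 'time|pos|ft'; done
```

```text
position: [0.5799, -0.1671, 0.0961]
ft_force: [-0.5, 0.2, -0.3]
position: [0.5795, -0.1661, 0.0908]
ft_force: [-0.3, 0.5, 0.4]
time: 17.2
position: [0.5781, -0.1606, 0.0915]
ft_force: [-0.1, -0.6, 2.1]
time: 17.45
position: [0.5764, -0.1548, 0.0918]
ft_force: [0.2, -1.1, 3.3]
time: 17.7
position: [0.5747, -0.1492, 0.0917]
ft_force: [-1.4, -0.6, 4.3]
```

```bash
for i in 1 2 3 4; do python3 -m creep '[{"translation":[0,-4,0],"roll":0,"gripper":0},{"translation":[0,-8,0],"roll":0,"gripper":0},{"translation":[0,-12,0],"roll":0,"gripper":0}]' | grep -E 'time|pos|ft'; done
```

```text
time: 17.95
position: [0.5706, -0.1369, 0.0908]
ft_force: [-0.3, 0.5, 0.0]
time: 18.2
position: [0.5671, -0.1255, 0.0909]
ft_force: [-0.2, -0.6, -0.9]
time: 18.45
position: [0.5639, -0.1143, 0.0912]
ft_force: [-0.7, -0.2, 0.1]
time: 18.7
position: [0.5607, -0.1032, 0.0918]
ft_force: [-0.4, -1.9, 3.4]
```

```bash
for i in 1 2 3 4 5 6 7 8 9; do python3 -m creep '[{"translation":[0,-4,0],"roll":0,"gripper":0},{"translation":[0,-8,0],"roll":0,"gripper":0},{"translation":[0,-12,0],"roll":0,"gripper":0}]' | grep -E 'pos|ft'; done
```

```text
position: [0.557, -0.0913, 0.0912]
ft_force: [0.2, 0.5, -0.1]
position: [0.5531, -0.0797, 0.0909]
ft_force: [-0.5, -0.2, -0.9]
position: [0.5499, -0.0684, 0.0912]
ft_force: [-0.6, -1.0, 0.8]
position: [0.5467, -0.0573, 0.0917]
ft_force: [-0.7, -0.4, 4.5]
position: [0.5432, -0.0456, 0.0915]
ft_force: [-0.1, -0.4, 1.0]
position: [0.5391, -0.0338, 0.0908]
ft_force: [-0.4, 0.4, 0.8]
position: [0.5358, -0.0224, 0.0911]
ft_force: [-0.0, 0.6, 0.2]
position: [0.5327, -0.0112, 0.0914]
ft_force: [-0.7, -0.1, 2.9]
position: [0.5292, 0.0003, 0.0917]
ft_force: [-1.7, -1.2, 4.9]
```

```bash
for i in 1 2 3 4 5 6 7 8; do python3 -m creep '[{"translation":[0,-4,0],"roll":0,"gripper":0},{"translation":[0,-8,0],"roll":0,"gripper":0},{"translation":[0,-12,0],"roll":0,"gripper":0}]' | grep -E 'pos|ft'; done
```

```text
position: [0.5253, 0.0121, 0.0909]
ft_force: [-0.7, 0.3, -0.1]
position: [0.5218, 0.0235, 0.091]
ft_force: [0.1, 0.4, -0.4]
position: [0.5185, 0.0349, 0.0912]
ft_force: [0.3, 0.3, 0.8]
position: [0.5151, 0.0462, 0.0917]
ft_force: [-0.8, -0.8, 5.5]
position: [0.5116, 0.0579, 0.0912]
ft_force: [-0.2, 0.4, -0.1]
position: [0.5077, 0.0694, 0.091]
ft_force: [-0.3, 0.3, 0.2]
position: [0.5044, 0.0808, 0.0911]
ft_force: [-0.5, 0.9, -0.0]
position: [0.5012, 0.092, 0.0917]
ft_force: [-1.3, -1.0, 6.2]
```

```bash
python3 -m creep '[{"translation":[0,-4,0],"roll":0,"gripper":0},{"translation":[0,-8,0],"roll":0,"gripper":0},{"translation":[0,-12,-0.3],"roll":0,"gripper":0},{"translation":[0,-13,-5],"roll":0,"gripper":0},{"translation":[0,-13,-20],"roll":0,"gripper":0}]' | grep -E 'pos|ft'
python3 -m creep '[{"translation":[0,0,-30],"roll":0,"gripper":0},{"translation":[0,0,-60],"roll":0,"gripper":0},{"translation":[0,0,-90],"roll":0,"gripper":0},{"translation":[0,0,-120],"roll":0,"gripper":0},{"translation":[0,0,-120],"roll":0,"gripper":0}]' | grep -E 'time|pos|ft'
python3 - <<'E'
from rig import viewer
import cv2
a=cv2.imread('pics/side0.png'); b=viewer.camera('side')
print({t:(viewer.recognise('side',t)[:1]) for t in('roller_bed','glue_bottle','tape_measure','screw_jar')})
c=slice(155,275),slice(200,300)
cv2.imwrite('pics/end.png',cv2.hconcat([cv2.resize(x[c],(400,480),interpolation=2) for x in(a,b)]))
E
```

```text
position: [0.4953, 0.1048, 0.1098]
ft_force: [0.4, -0.1, -0.7]
time: 23.78
position: [0.5012, 0.1046, 0.237]
ft_force: [0.5, 0.3, 0.5]
{'roller_bed': [{'bbox': [189.8, 338.7, 69.2, 31.9], 'p': 0.72}], 'glue_bottle': [{'bbox': [276.2, 181.2, 13.7, 33.1], 'p': 0.74}], 'tape_measure': [{'bbox': [272.4, 217.6, 13.8, 26.0], 'p': 0.58}], 'screw_jar': [{'bbox': [209.1, 188.6, 16.3, 24.3], 'p': 0.77}]}
```

View pics/end.png

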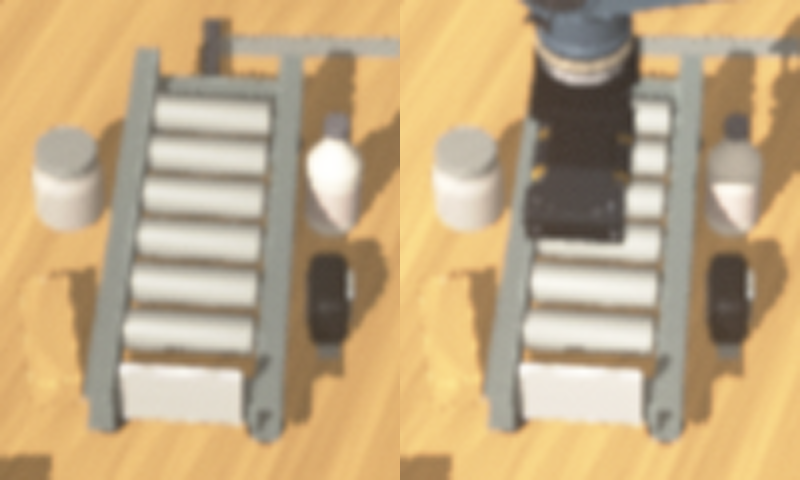

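Before and after match: the bed, stop plate at (582,390), bottle, jar and tape haven't moved, and the hand is clear above.

```bash
python3 -m creep '[{"translation":[0,0,0],"roll":0,"gripper":0},{"translation":[0,0,0],"roll":0,"gripper":0},{"translation":[0,0,0],"roll":0,"gripper":0}]' | head -2; python3 -c "from rig import hand_in; print(hand_in())"
```

```text
time: 24.28
position: [0.4968, 0.1043, 0.2303]
the job is handed in; nothing more can be done
None
```

I stroked the fingertips along all six rollers from the open end to the stop plate, with readings up to about 6 N (8 N when first finding roller 1's height), and handed the job in at about 24 s with the hand clear and the bed and the visible neighbouring items unmoved; contact showed at each roller, but the turning itself was not confirmed in the pictures.

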